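# Turn a cover plate over with a lifter

### The job

Pick up the flat-bladed lifter from its mat, slide its blade under the free edge of the steel cover plate in the turning jig and tip the plate over the step, so that it lies on the upper ledge with its round collar up. Push it on with the lifter until it is fully home against the end stop of the jig, then lay the lifter back on its mat as it lay before. Never touch the plate with the gripper itself, and leave the weights, the cup and the dropper bottle where they stand.

Things in the scene. Friction and masses are not known exactly. Their poses are not given: they have to be found in the camera images.
- jig: Fixed turning jig, painted grey, on a dark base plate, 223 mm long (its x) by 128 mm wide, with a lower bay, a step up and an upper ledge. Origin: on the bench top at mid-width, straight under the step's face. x is the direction in which the plate is flipped and pushed, z up. Side walls, inner faces at y = +-52 mm, are 24 mm high beside the bay, 31 mm beside the ledge.
- bay_mouth (a point): Open end of the lower bay: on its floor at mid-width, 96 mm before the step, 6 mm above the bench; no wall stands here. Two rails, tops 18 mm above the bench, reach from 74 mm before the step up to the step; the space between them is clear, 76 mm wide, y = +-38 mm. Axes as the jig's.
- step_edge (a point): Mid-width point of the step's upper edge, where the upper ledge begins. The ledge is flat, 24 mm above the bench (6 mm above the rails) and runs 118 mm in +x to the end stop. Axes as the jig's.
- end_stop (a point): Foot of the end stop's face, at mid-width on the ledge, 118 mm past the step; the wall rises to 36 mm above the bench. With the plate fully home its edge touches this face and its centre is 40 mm before it, 27 mm above the bench. Axes as the jig's.
- cover_mid (a point): Centre of the loose steel cover plate, 80 mm (its x) by 96 mm (its y) by 6 mm, about 0.13 kg. z points out of its plain face, away from the collar. It starts lying across the two rails, collar down, x along the jig's x, its far edge 0 to 3 mm from the step; its other edge sticks out some 8 mm past the rail ends, with 12 mm free height under it down to the bay floor.
- collar (a point): Centre of the end face of the plate's round collar, 11 mm from the plate's centre; collar 22 mm across, 8 mm high, in the middle of one face. At the start it hangs 4 mm above the bay floor. Raised by its free edge, the plate pivots on its far edge against the step; past upright it falls over by itself and lies collar up on the ledge, some 50 mm short of the end stop.
- lifter_grip (a point): Loose lifter, 0.12 kg, 195 mm long: this is the centre of its black handle bar (110 mm long, 16 wide, 20 high), 30 mm above the lifter's underside; it balances near here. x points along the handle to the blade tip, z up. A cranked neck goes down 55 to 75 mm ahead. A foot 45 mm behind this point, 36 mm wide, keeps the lifter level when it lies down.
- blade_tip (a point): Underside of the tip of the lifter's flat steel blade, mid-width, 140 mm ahead of the handle centre and 30 mm lower. The blade is 34 mm wide, 2.5 mm thick and 70 mm long; its underside is level with the lifter's. Axes as the handle's.
- mat: Fixed brown cork rest mat, 3 mm thick, 225 mm by 90 mm. Origin: on the bench top, under the place of the lifter's handle centre; the mat reaches from x = -67 to 157 mm and y = +-45 mm. Its x axis points the way the lifter's blade points at the start.
- weight_a: Bystander: grey steel weight, 33 mm across, 28 mm high; origin at the centre of its underside.
- weight_b: Bystander: a second grey steel weight of the same size; origin at the centre of its underside.
- cup: Bystander: white porcelain cup lying on its side, about 57 x 54 x 56 mm; origin under its centre.
- dropper: Bystander: white dropper bottle with a coloured cap, 34 mm across, 100 mm high; origin at the centre of its underside.
Things that resemble listed ones, but are neither listed nor needed, are in the scene too. Leave any green or yellow look-alike of the part that bears cover_mid alone.

How it is judged (in metres and radians):
On the way:
1. the lifter has tipped the plate up by more than 35 degrees (angle between cover_mid's own z axis and vertical above 0.61 rad and contact force between lifter and cover above 0.05 N), for 0.1 s.
At the end, for the whole second after the job is handed in: The plate lies flat on the upper ledge, collar up, at rest, within 3.5 mm of the end stop; the lifter lies level and at rest on its mat, its handle centre within 40 mm (along and across the mat) of the mat's origin and its length within 20 degrees of the mat's (angle between cover_mid's own z axis and vertical above 3.02 rad and x of cover_mid in the frame of jig between 0.0745 and 0.082 m and y of cover_mid in the frame of jig between -0.012 and 0.012 m and z of cover_mid in the frame of jig below 0.031 m and linear speed of each of cover, lifter below 0.02 m/s and x of lifter_grip in the frame of mat between -0.04 and 0.04 m and y of lifter_grip in the frame of mat between -0.04 and 0.04 m and z of lifter_grip in the frame of mat below 0.04 m and angle between lifter_grip's own z axis and vertical below 0.1 rad and angle between the x axis of lifter_grip and the x axis of mat, either way round below 0.35 rad); the robot touches nothing.
It fails at once if the gripper or arm touches the plate (contact force between any of the fingers, the arm and cover above 0.3 N).
It fails at once if a weight, the cup or the dropper bottle is displaced by more than 20 mm (distance of any of weight_a, weight_b, cup, dropper from where it was at the start of the episode above 0.02 m).
It also fails if it takes over 58 s, if anything falls off the work surface, if the arm or the gripper's body presses on something with over 40 N, if the wrist force passes 120 N, or if a joint passes its speed limit or range.

### The arm

A 7-joint arm with a two-finger parallel gripper is mounted at the origin on a cart in front of the work surface, level with it; the furniture and walls round the work are solid. World frame = base frame: x ahead of the robot, y to its left, z up, the work surface at z = 0. Lengths are in m, angles in degrees, forces in N, time in s.
With the tool pointing down it reaches from about 0.35 to 0.9 m from the base axis. Payload 7.2 kg.
Tool frame: the origin (TCP) lies midway between the tips of the shut fingers; the grasp point (between the pads) lies manip.hold_point_z behind it (manip.hold_point_z is the distance from the TCP to the grasp point, in m); z points along the fingers, y is the line along which they close (so a half turn about z gives the same grasp; the last joint's range is limited). The gripper opens to 88 mm and grips with 3 to 60 N. Pads are 20 mm wide; open, the fingers measure 115 mm over their backs; the gripper's body (75 mm by 178 mm) begins 61 mm behind the grasp point.
Start: joints at [67.139, 23.554, -0.728, 91.456, 0.321, 64.991, -4.71], TCP at [0.203, -0.591, 0.223] pointing down, gripper open.
Joint ranges: [-169.25, 169.25], [-16.82, 113.86], [-84.01, 82.57], [7.8, 145.47], [-59.2, 239.2], [7.22, 106.19], [-163.78, 163.78]. Speed limits (degrees/s): [136.94, 136.94, 172.46, 172.46, 180, 180, 180].

### API

Orientations are given as a 3x3 rotation matrix whose columns are the frame's x, y, z axes.
In Python, from workcell import manip, snapshot, get_calibration gives the robot as it stands. The module is installed in compiled form; this text tells all that it offers.
- The arm moves only by the tool play_rows, never from a script. Its argument "rows" is one flat list of numbers, 6 for each row, row after row: the shift along the tool's x, y, z in mm, then the turn, a rotation vector about the tool's x, y, z in degrees. In form: [x, y, z, rx, ry, rz, x, y, z, rx, ry, rz, ...]. A call has 1 to 12 rows; each row is the pose to reach, as a shift and turn from the pose commanded when the call began, along the tool's axes at that moment; what a row does not reach only later rows make up. A row lasts 1/10 s, in which the tool goes at most 50 mm and 8.59 degrees, less where a joint would pass 70% of its speed; a pose out of reach is approached as far as the arm can. A call with a gripper value outside its range is refused whole. "hand" is the finger opening in mm, from 0 to 87.8, set as the call begins (left out, the last holds). The fingers move at their own pace and stop on an object; "grip_force" is the grip in N (left out, the last holds). Time passes only in rows, so rows that repeat a pose let the fingers close. It gives the time, the measured TCP pose, the force, the opening and the grip force at its end, in the units of the state.
- manip.get_obs(): the state, without advancing time (a new reading comes with each control period).
- snapshot(name): name is "side" or "top" or "wrist"; returns the picture (400x640x3 uint8, red, green, blue); there is no depth.
- get_calibration(name): a dict with "K" (3x3 intrinsics, pixels), "position" and "rotation" of the camera in the world; the wrist camera has in their place "hand_eye" (4x4, takes a point from camera to tool coordinates, whose origin is the TCP and whose axes are the flange's). Camera axes: x right, y down, z forward; pixel columns grow to the right and rows downward; lengths in m; the calibration is good to about 2 mm. A picture is of the moment at which its call begins: read the wrist's pose just before it. get_calibration takes no time and is no camera call.
- manip.job_done(): hands the job in; it is judged then, once.
The state is a dict: "time_s": time; "qpos": joint angles; "qd": joint speeds; "joint_torque": joint torques, N m; "ee_pos": TCP position; "eef_rot": TCP orientation; "force": force on the tool from outside, world axes, zero at the start; "torque": the same for the moment, N m; "gripper_width": opening from 0.0 (shut) to 1.0 (fully open); "grip_force": force on a finger pad.
Only numpy, scipy, OpenCV 4.12 (cv2) and the standard library are available. Lean on these libraries where they do the work, as an engineer would, in place of code of your own. Each camera call takes 0.05 s, during which the arm holds its last target. There are 200 camera calls.

## Working session

There is one attempt and no reset: what is moved stays moved. The work goes in short steps, Python scripts to look and compute and a tool call to move; the robot and the scene stay as the last step left them, time stands still between calls to the robot, and variables do not carry over. Pictures are saved under pics/ and viewed, at most 10 in all, crops included, and the job is handed in when it is done.

Besides the shell and the picture viewer there is one more tool, called after "Request:" by a JSON object that holds its "op" and its "data". play_rows: Moves the arm, as the interface text tells. Its arguments: {"type":"object","properties":{"rows":{"type":"array"},"hand":{"type":"number"},"grip_force":{"type":"number"}},"required":["rows"]}

```bash
mkdir -p pics; cat > h.py <<'E'
import numpy as np, cv2
from workcell import manip, snapshot, get_calibration
def snap(n,f=None):
    o=manip.get_obs(); im=snapshot(n)
    if f: cv2.imwrite('pics/'+f,im[:,:,::-1])
    return o,im
def cam(n,o=None):
    c=get_calibration(n); K=np.array(c['K'])
    if n=='wrist':
        T=np.array(c['hand_eye']); R=np.array(o['eef_rot']); return K,R@T[:3,:3],R@T[:3,3]+np.array(o['ee_pos'])
    return K,np.array(c['rotation']),np.array(c['position'])
def pt(C,u,v,z):
    K,R,p=C; d=R@np.linalg.solve(K,[u,v,1.]); return p+d*(z-p[2])/d[2]
def px(C,X):
    K,R,p=C; q=K@(R.T@(np.array(X)-p)); return q[:2]/q[2]
E
python3 - <<'E'
from h import *
for n in('top','side'): 
    snap(n,n+'0.png'); print(n,cam(n))
print(manip.hold_point_z,manip.get_obs())
E
```

```text
top (array([[502.87442862,   0.        , 324.41891324],
       [  0.        , 502.87442862, 206.89010067],
       [  0.        ,   0.        ,   1.        ]]), array([[-0.0211911 , -0.99355054,  0.11139234],
       [-0.99965349,  0.01931641, -0.01788208],
       [ 0.01561505, -0.11173268, -0.99361561]]), array([0.35604493, 0.09140249, 1.57401974]))
side (array([[438.17038435,   0.        , 320.05366973],
       [  0.        , 438.17038435, 201.92021207],
       [  0.        ,   0.        ,   1.        ]]), array([[ 0.9431409 , -0.14580597,  0.29870699],
       [-0.33156417, -0.34925109,  0.8764068 ],
       [-0.0234616 , -0.92561563, -0.37773703]]), array([ 0.08902698, -1.28904637,  0.65667434]))
0.0187 {'time_s': 0.1, 'qpos': array([67.1405144 , 23.59453948, -0.7289454 , 91.4988802 ,  0.32081069,
       64.99207927, -4.71044267]), 'qd': array([-0.01469294, -0.07383514,  0.01581016, -0.20427435, -0.03479841,
       -0.04884389, -0.0031052 ]), 'joint_torque': array([ 3.34405806e-03, -5.89087594e+01,  6.43926077e-01, -2.91707504e+01,
       -5.38570737e-02,  1.45215975e-02,  6.58957219e-05]), 'ee_pos': array([ 0.20280176, -0.59069012,  0.22190553]), 'eef_rot': array([[ 9.45784723e-01,  3.24793687e-01, -5.64983037e-04],
       [ 3.24794164e-01, -9.45783775e-01,  1.34260550e-03],
       [-9.82819993e-05, -1.45331896e-03, -9.99998939e-01]]), 'force': array([ 0.10515865, -0.36045511,  0.11370216]), 'torque': array([ 0.05344559, -0.00526869,  0.01397264]), 'grip_force': 0.0, 'gripper_width': 0.9997800532828172}
```

View pics/top0.png

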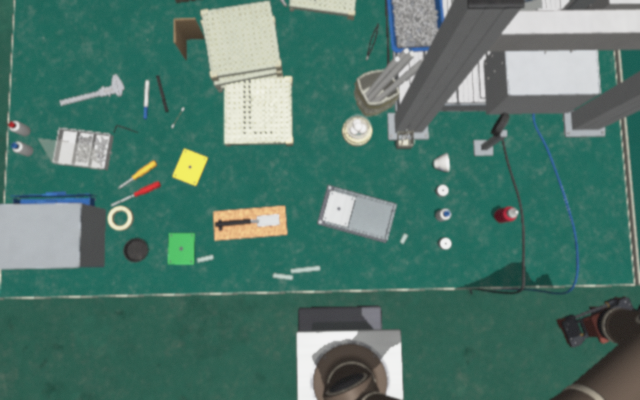

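View pics/side0.png

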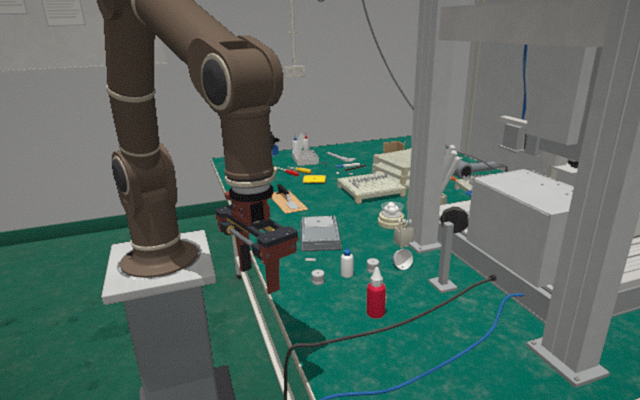

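Top view: the orange mat with the lifter is at (250,222), blade pointing right. The jig is at (357,214), with a lighter square at (339,208). The look-alikes are the yellow plate (190,167) and the green plate (181,249). The bystanders are at (443,160), (443,190), (445,214) and (446,243). I'll take one close crop of the jig and mat.

```bash
python3 - <<'E'
from h import *
im=cv2.imread('pics/top0.png')
cv2.imwrite('pics/c1.png',cv2.resize(im[170:260,205:405],None,fx=4,fy=4,interpolation=cv2.INTER_CUBIC))
C=cam('top')
for n,u,v,z in[('mat',250,222,.003),('jig',357,214,.03),('sq',339,208,.03),('lh',235,224,.03),('yel',190,167,0)]:print(n,pt(C,u,v,z))
E
```

```text
mat [0.4891665  0.29677838 0.003     ]
jig [ 0.50509459 -0.03653215  0.03      ]
sq [0.52481463 0.0186243  0.03      ]
lh [0.48163538 0.33921459 0.03      ]
yel [0.66779935 0.48580286 0.        ]
```

View pics/c1.png

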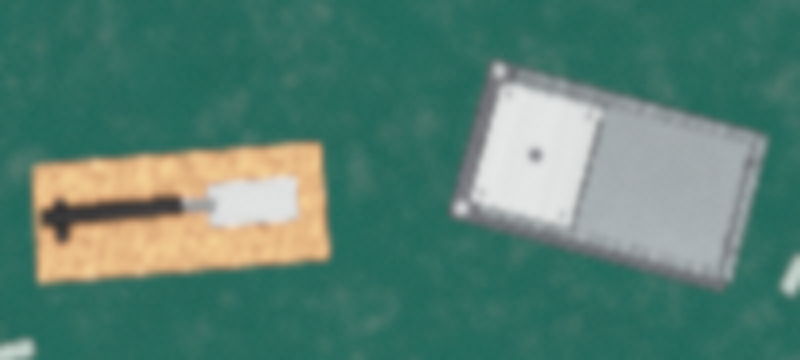

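The crop shows the grey jig with the white plate (dot at about (535,155)) in its left bay and the ledge to the right, so the jig's x runs to the right. The candidates for the plate are white (339,208), yellow (190,167) and green (181,249). I choose the white one, since it sits in the jig.

```bash
python3 - <<'E'
from h import *
C=cam('top')
f=lambda u,v,z:pt(C,205+(u+.5)/4-.5,170+(v+.5)/4-.5,z)[:2]
def an(d):return np.degrees(np.arctan2(d[1],d[0]))
m=[f(u,v,.003) for u,v in[(33,165),(323,142),(330,258),(38,283)]]
print('mat c',np.mean(m,0),an(m[1]-m[0]),an(m[2]-m[3]),[np.linalg.norm(m[i]-m[i-1]) for i in range(4)])
a,b=f(65,211,.033),f(182,205,.033);print('handle',a,b,an(b-a),'tip',f(298,200,.006))
p=[f(u,v,.024) for u,v in[(497,80),(604,107),(574,229),(470,205)]]
print('plate',np.mean(p,0),an(p[1]-p[0]),an(p[2]-p[3]),[np.linalg.norm(p[i]-p[i-1]) for i in range(4)])
j=[f(u,v,z) for u,v,z in[(497,65,.024),(767,135,.033),(727,288,.033),(457,210,.024)]]
print('jig',j,an(j[1]-j[0]),an(j[2]-j[3]),[np.linalg.norm(j[i]-j[i-1]) for i in range(4)])
print(get_calibration('wrist'))
E
```

```text
mat c [0.48737569 0.29698032] -86.53822731906958 -86.25987879015088 [np.float64(0.0924403500768391), np.float64(0.22730823617577198), np.float64(0.09133268570060218), np.float64(0.2274945959166417)]
handle [0.48724488 0.38187599] [0.49007805 0.29245778] -88.18521570034112 tip [0.49454797 0.20555796]
plate [0.52429836 0.01931342] -105.39117864978377 -104.17495628418686 [np.float64(0.09989333183851198), np.float64(0.08587492639514041), np.float64(0.09807867923908879), np.float64(0.08247016321708295)]
jig [array([0.59545114, 0.04822007]), array([ 0.53541836, -0.15914475]), array([ 0.41796005, -0.12401912]), array([0.48276968, 0.0816466 ])] -106.14590049030755 -107.49074732555545 [np.float64(0.11753486164503989), np.float64(0.21587983001091088), np.float64(0.12259798147384703), np.float64(0.21563552037836514)]
{'K': array([[308.72440357,   0.        , 325.72652732],
       [  0.        , 308.72440357, 199.80810114],
       [  0.        ,   0.        ,   1.        ]]), 'hand_eye': array([[ 3.70464888e-04, -9.58611487e-01, -2.84717191e-01,
         7.90214551e-02],
       [ 9.99999902e-01,  4.24319187e-04, -1.27468225e-04,
         9.50709888e-04],
       [ 2.43003472e-04, -2.84717116e-01,  9.58611551e-01,
        -1.62425955e-01],
       [ 0.00000000e+00,  0.00000000e+00,  0.00000000e+00,
         1.00000000e+00]])}
```

Request:
{"op": "play_rows", "data": {"rows": [328,-195,-30,0,0,-35,328,-195,-30,0,0,-35,328,-195,-30,0,0,-35,328,-195,-30,0,0,-35,328,-195,-30,0,0,-35,328,-195,-30,0,0,-35,328,-195,-30,0,0,-35,328,-195,-30,0,0,-35,328,-195,-30,0,0,-35,450,-500,-30,0,0,-75,450,-500,-30,0,0,-75,450,-500,-30,0,0,-75], "hand": 60}}

```text
time_s: 1.3
ee_pos: [0.4566, -0.1495, 0.2523]
eef_rot: [[0.174, 0.985, -0.001], [0.985, -0.174, -0.0], [-0.0, -0.001, -1.0]]
force: [0.8, 1.0, -0.2]
gripper_width: 0.681
grip_force: 0.0
```

Request:
{"op": "play_rows", "data": {"rows": [482,-57,0,0,0,-13.6,482,-57,0,0,0,-13.6,482,-57,0,0,0,-13.6,482,-57,0,0,0,-13.6,482,-57,0,0,0,-13.6,482,-57,0,0,0,-13.6,482,-57,0,0,0,-13.6,482,-57,0,0,0,-13.6,482,-57,0,0,0,-13.6,482,-57,0,0,0,-13.6,482,-57,0,0,0,-13.6,482,-57,0,0,0,-13.6]}}

```text
time_s: 2.5
ee_pos: [0.487, 0.3337, 0.2517]
eef_rot: [[-0.059, 0.998, -0.001], [0.998, 0.059, -0.001], [-0.001, -0.001, -1.0]]
force: [0.3, -1.2, -0.3]
gripper_width: 0.684
grip_force: 0.0
```

```bash
python3 - <<'E'
from h import *
o,im=snap('wrist','w1.png');print(o['ee_pos'],o['eef_rot'],o['qpos'])
E
```

```text
[0.48700239 0.33365156 0.25170709] [[-0.05915601  0.99824784 -0.00135104]
 [ 0.99824817  0.05915446 -0.00115903]
 [-0.00107708 -0.00141723 -0.99999842]] [ -8.64408316  24.28599985 -41.64575351  92.14774124  16.87979823
  70.14397057 -50.19323199]
```

View pics/w1.png

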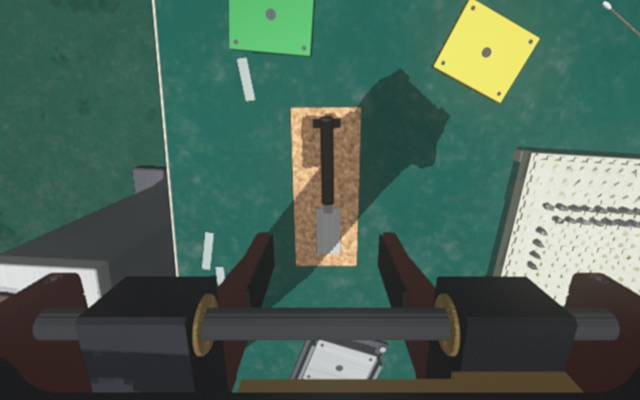

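The lifter stands upright in the wrist view: handle at about (327,160), foot (327,123) and blade tip (329,256). The mat corners are at (292,107), (361,108), (356,266) and (296,266).

```bash
python3 - <<'E'
from h import *
o=manip.get_obs();C=cam('wrist',o);im=cv2.imread('pics/w1.png')
R=np.array(o['eef_rot'])
g=im.max(2); k=(g<50)&(np.mgrid[:400,:640][1]>315)&(np.mgrid[:400,:640][1]<340)
c=[]
for v in range(135,200,5):
    u=np.where(k[v,315:340])[0]+315; 
    if len(u)>2: c.append(pt(C,u.mean(),v,.043)[:2]); print(v,u.min(),u.max(),end=';')
c=np.array(c);d=c[-1]-c[0]; L=np.polyfit(c[:,1],c[:,0],1);print('ang',np.degrees(np.arctan2(-1,-L[0])),c[0],c[-1])
print('tip',pt(C,329,256,.0055),'handle ends',pt(C,327,117,.043),pt(C,328,206,.043))
m=[pt(C,u,v,.003)[:2] for u,v in[(292,107),(361,108),(356,266),(296,266)]];print(np.mean(m,0),m)
E
```

```text
135 322 331;140 322 331;145 322 331;150 322 332;155 322 332;160 322 332;165 322 332;170 322 332;175 323 332;180 323 332;185 323 332;190 323 332;195 323 332;ang -85.66089646621214 [0.48658074 0.37937188] [0.49212378 0.30596183]
tip [0.50061399 0.20311468 0.0055    ] handle ends [0.48596199 0.39990955 0.043     ] [0.49360938 0.29159621 0.043     ]
[0.4910569 0.2978364] [array([0.4408634 , 0.40851947]), array([0.52884698, 0.41237512]), array([0.54174448, 0.18780768]), array([0.45277274, 0.18264334])]
```

Request:
{"op": "play_rows", "data": {"rows": [10,4,60,0,0,-0.7,10,4,110,0,0,-0.7,10,4,150,0,0,-0.7,10,4,180,0,0,-0.7,10,4,200,0,0,-0.7,10,4,215,0,0,-0.7,10,4,225,0,0,-0.7,10,4,230,0,0,-0.7,10,4,234,0,0,-0.7,10,4,234,0,0,-0.7,10,4,234,0,0,-0.7]}}

```text
time_s: 3.65
ee_pos: [0.4909, 0.3447, 0.0193]
eef_rot: [[-0.07, 0.998, 0.001], [0.998, 0.07, 0.001], [0.001, 0.001, -1.0]]
force: [0.9, 0.8, 0.2]
gripper_width: 0.68
grip_force: 0.0
```

Request:
{"op": "play_rows", "data": {"rows": [0,0,0,0,0,0,0,0,0,0,0,0,0,0,0,0,0,0,0,0,0,0,0,0,0,0,0,0,0,0,0,0,0,0,0,0,0,0,0,0,0,0,0,0,0,0,0,0,0,0,0,0,0,0,0,0,0,0,0,0], "hand": 5, "grip_force": 50}}

```text
time_s: 4.65
ee_pos: [0.4905, 0.3443, 0.0186]
eef_rot: [[-0.07, 0.998, -0.0], [0.998, 0.07, -0.0], [-0.0, -0.0, -1.0]]
force: [-0.7, -0.4, 1.2]
gripper_width: 0.181
grip_force: 50.0
```

Request:
{"op": "play_rows", "data": {"rows": [0,0,-20,0,0,0,0,0,-60,0,0,0,0,0,-100,0,0,0,0,0,-140,0,0,0,-20,-5,-180,0,0,0,-60,-15,-200,0,0,0,-100,-25,-220,0,0,0,-140,-35,-240,0,0,0,-180,-45,-260,0,0,0,-220,-55,-260,0,0,0,-260,-65,-260,0,0,0,-300,-75,-260,0,0,0]}}

```text
time_s: 5.85
ee_pos: [0.4363, 0.038, 0.2789]
eef_rot: [[-0.07, 0.998, 0.001], [0.998, 0.07, -0.001], [-0.001, 0.001, -1.0]]
force: [0.1, -0.6, -0.7]
gripper_width: 0.182
grip_force: 50.0
```

Request:
{"op": "play_rows", "data": {"rows": [-40,-8,0,0,0,0,-80,-14,0,0,0,0,-120,-20,0,0,0,0,-145,-25,0,0,0,0,-158,-27,0,0,0,0,-158,-27,0,0,0,0,-158,-27,0,0,0,0,-158,-27,0,0,0,0]}}

```text
time_s: 6.65
ee_pos: [0.4214, -0.118, 0.2787]
eef_rot: [[-0.073, 0.997, 0.0], [0.997, 0.073, 0.0], [0.0, 0.0, -1.0]]
force: [0.1, 0.9, -1.7]
gripper_width: 0.176
grip_force: 50.0
```

```bash
python3 - <<'E'
from h import *
o,im=snap('wrist','w2.png');print(o['ee_pos'],o['eef_rot'],o['gripper_width'])
np.save('w2.npy',o,allow_pickle=True)
E
```

```text
[ 0.42135497 -0.11804922  0.27869381] [[-7.29031405e-02  9.97339009e-01  1.83463424e-04]
 [ 9.97338979e-01  7.29030798e-02  3.18048531e-04]
 [ 3.03827158e-04  2.06161961e-04 -9.99999933e-01]] 0.17563263573457286
```

View pics/w2.png

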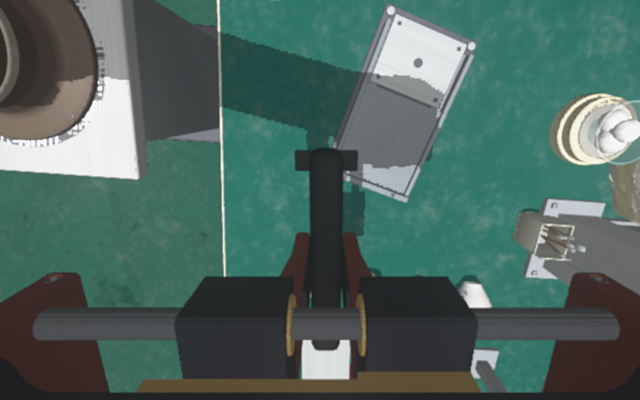

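The whole jig is visible. The plate is at about (420,55) with its dot at (418,63), and the step is just past it. I'll zoom in to read the corners.

```bash
python3 - <<'E'
from h import *
im=cv2.imread('pics/w2.png')[0:120,330:490]
im=np.clip(im.astype(float)*1.3,0,255).astype(np.uint8)
cv2.imwrite('pics/c2.png',cv2.resize(im,None,fx=5,fy=5,interpolation=cv2.INTER_CUBIC))
E
```

```text
(no output)
```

View pics/c2.png

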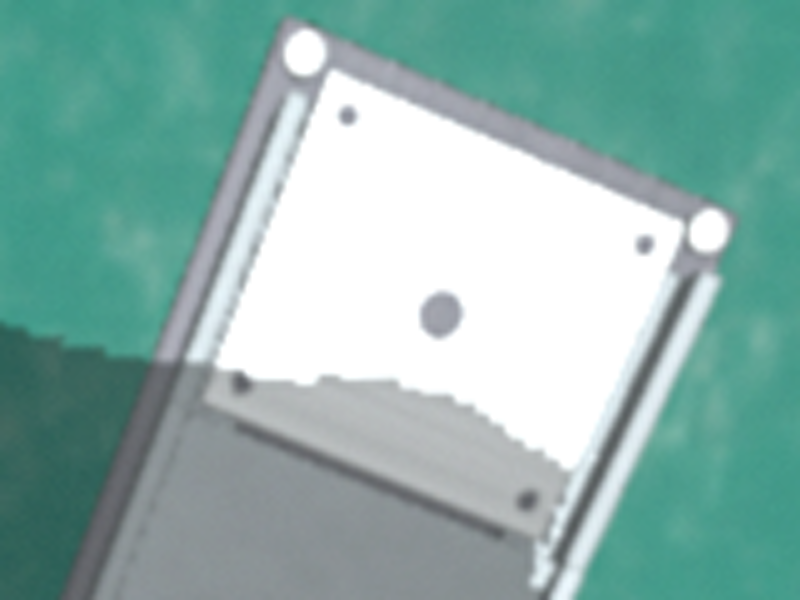

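```bash
python3 - <<'E'
from h import *
o=np.load('w2.npy',allow_pickle=True).item();C=cam('wrist',o)
f=lambda u,v,z:pt(C,330+(u+.5)/5-.5,(v+.5)/5-.5,z)[:2]
an=lambda d:np.degrees(np.arctan2(d[1],d[0]))
p=[f(u,v,.024) for u,v in[(333,70),(685,222),(548,538),(207,402)]]
print('plate',np.round(p,4),np.mean(p,0),f(441,314,.024),'x dirs',an(p[2]-p[1]),an(p[3]-p[0]),'ydir+90',an(p[0]-p[1])+90,an(p[3]-p[2])+90,[round(float(np.linalg.norm(p[i]-p[i-1])),4) for i in range(4)])
b=[f(285,18,.006),f(735,215,.006)];print('base mid',np.mean(b,0),np.linalg.norm(b[0]-b[1]),an(b[0]-b[1])+90)
g=[f(235,425,.018),f(505,535,.018)];print('step gap',np.mean(g,0),an(g[0]-g[1])+90)
w=lambda u,v,z:pt(C,u,v,z)[:2]
e=[w(337,180,.036),w(408,202,.036)];print('far end',np.mean(e,0),np.linalg.norm(e[0]-e[1]))
E
```

```text
plate [[ 0.4929  0.0737]
 [ 0.5835  0.0473]
 [ 0.5632 -0.0286]
 [ 0.4714 -0.0024]] [0.52774176 0.02248301] [0.52712849 0.02228372] x dirs -104.99268819937063 -105.80153344333426 ydir+90 253.76497606038447 254.03506840358378 [0.079, 0.0944, 0.0786, 0.0955]
base mid [0.5429536  0.07131699] 0.12548468739585852 253.60626799953215
step gap [ 0.51694465 -0.01767347] 253.60605157095011
far end [ 0.4885351 -0.1435807] 0.10250179395778726
```

Request:
{"op": "play_rows", "data": {"rows": [35,19,0,0,0,2,75,41,0,0,0,5,115,63,0,0,0,8,155,85,0,0,0,11,195,107,0,0,0,14,235,129,0,0,0,17,275,151,0,0,0,19.7,310,171,0,0,0,19.7,335,185,0,0,0,19.7,351,193,20,0,0,19.7,351,193,60,0,0,19.7,351,193,100,0,0,19.7]}}

```text
time_s: 7.9
ee_pos: [0.5884, 0.2467, 0.1778]
eef_rot: [[0.267, 0.964, 0.001], [0.964, -0.267, 0.002], [0.002, 0.001, -1.0]]
force: [0.7, -1.0, -0.7]
gripper_width: 0.18
grip_force: 50.0
```

Request:
{"op": "play_rows", "data": {"rows": [0,0,40,0,0,0,0,0,75,0,0,0,0,0,95,0,0,0,0,0,99,0,0,0,0,0,99,0,0,0,0,0,99,0,0,0]}}

```text
time_s: 8.5
ee_pos: [0.5895, 0.2451, 0.0811]
eef_rot: [[0.269, 0.963, 0.002], [0.963, -0.269, 0.001], [0.002, 0.001, -1.0]]
force: [0.6, 0.6, 0.9]
gripper_width: 0.182
grip_force: 50.0
```

```bash
python3 - <<'E'
from h import *
o,im=snap('top','t2.png');snap('side','s2.png');print(o['ee_pos'],o['eef_rot'],o['gripper_width'],o['qpos'])
im=cv2.imread('pics/t2.png')
a=cv2.resize(im[165:255,240:400],None,fx=5,fy=5,interpolation=cv2.INTER_CUBIC)
cv2.imwrite('pics/c3.png',a)
E
```

```text
[0.58945374 0.2450985  0.08113279] [[ 0.26946138  0.96300948  0.00182073]
 [ 0.96300979 -0.26946373  0.00119814]
 [ 0.00164444  0.00143053 -0.99999762]] 0.18196339310491036 [ -4.27499021  37.1498068  -33.00146351  95.53306449  23.86931872
  54.36018824 -61.69010721]
```

View pics/c3.png

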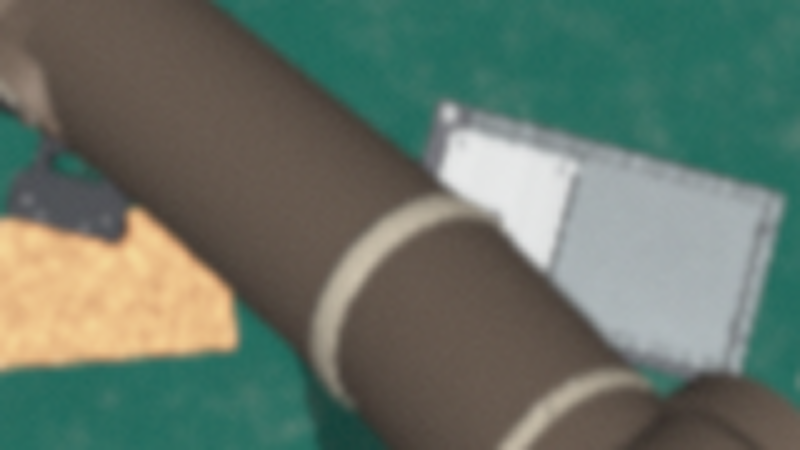

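Request:
{"op": "play_rows", "data": {"rows": [0,0,25,0,0,0,0,0,45,0,0,0,0,0,56,0,0,0,0,0,56,0,0,0,0,0,56,0,0,0,-15,0,56,0,0,0,-30,0,56,0,0,0,-40,0,56,0,0,0,-50,0,56,0,0,0,-55,0,56,0,0,0,-55,0,56,0,0,0,-55,0,56,0,0,0]}}

```text
time_s: 9.8
ee_pos: [0.5741, 0.1913, 0.0238]
eef_rot: [[0.27, 0.963, 0.0], [0.963, -0.27, 0.0], [0.001, 0.0, -1.0]]
force: [-0.4, -0.1, -0.8]
gripper_width: 0.18
grip_force: 50.0
```

```bash
python3 - <<'E'
from h import *
o,im=snap('side','s3.png');print(o['ee_pos'],o['force'],o['torque'])
C=cam('side');u,v=px(C,[.53,.03,.02]);print(u,v);u,v=int(u),int(v)
cv2.imwrite('pics/c4.png',cv2.resize(cv2.imread('pics/s3.png')[v-45:v+45,u-60:u+60],None,fx=6,fy=6,interpolation=cv2.INTER_CUBIC))
E
```

```text
[0.57407917 0.19132093 0.02378524] [-0.37163864 -0.10978425 -0.76777807] [ 0.00907984 -0.02736764 -0.01281398]
318.18673824809724 220.36775740217334
```

View pics/c4.png

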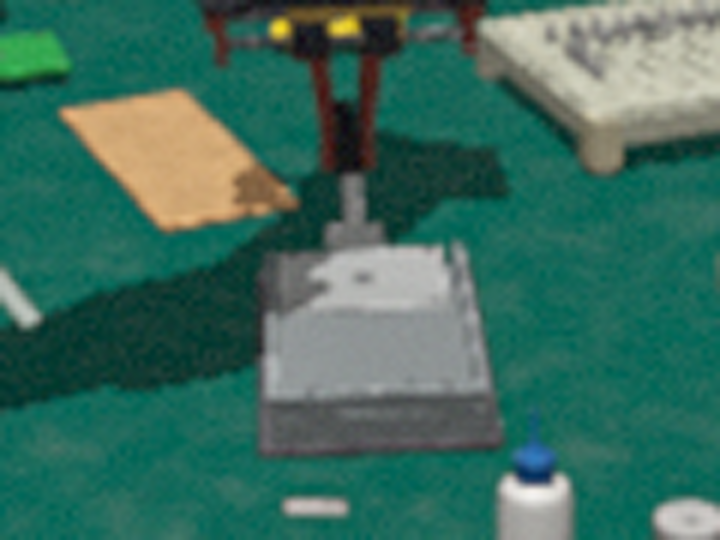

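Request:
{"op": "play_rows", "data": {"rows": [-5,0,0,0,0,0,-9,0,0,0,0,0,-13,0,0,0,0,0,-13,0,0,0,0,0,-13,0,-4,0,0,0,-13,0,-8,0,0,0,-13,0,-13,0,0,0,-13,0,-18,0,0,0,-14,0,-23,0,0,0,-15,0,-28,0,0,0,-15,0,-28,0,0,0,-15,0,-28,0,0,0]}}

```text
time_s: 11.05
ee_pos: [0.5701, 0.1767, 0.0518]
eef_rot: [[0.27, 0.963, 0.001], [0.963, -0.27, 0.0], [0.0, 0.0, -1.0]]
force: [0.7, -0.2, -2.2]
gripper_width: 0.182
grip_force: 50.0
```

```bash
python3 - <<'E'
from h import *
o,im=snap('side','s4.png');print(o['ee_pos'],o['force'],o['torque'])
u,v=318,220
cv2.imwrite('pics/c5.png',cv2.resize(cv2.imread('pics/s4.png')[v-30:v+40,u-40:u+40],None,fx=7,fy=7,interpolation=cv2.INTER_CUBIC))
E
```

```text
[0.57010479 0.17667017 0.0518463 ] [ 0.69199902 -0.24088658 -2.16064781] [ 0.15024701 -0.20210781 -0.01719317]
```

View pics/c5.png

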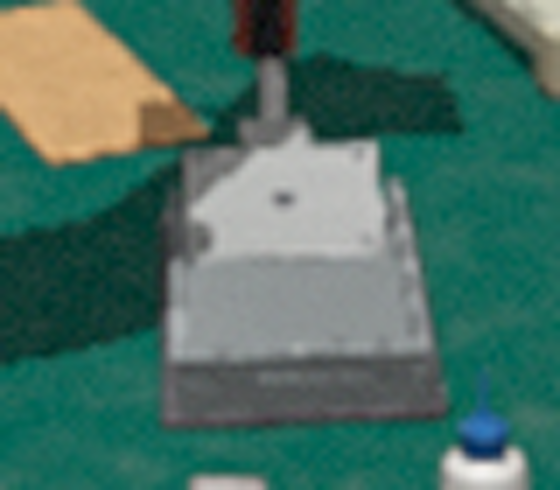

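The plate is tilting on the blade as planned, so I'll continue the arc.

Request:
{"op": "play_rows", "data": {"rows": [-1.5,0,-5,0,0,0,-3.5,0,-10,0,0,0,-6,0,-14.5,0,0,0,-9,0,-19,0,0,0,-12,0,-23,0,0,0,-16,0,-26.5,0,0,0,-20,0,-30,0,0,0,-24,0,-33,0,0,0,-28.5,0,-35.5,0,0,0,-33,0,-37,0,0,0,-38,0,-39,0,0,0,-43,0,-40,0,0,0]}}

```text
time_s: 12.3
ee_pos: [0.5582, 0.1346, 0.0917]
eef_rot: [[0.27, 0.963, -0.0], [0.963, -0.27, -0.0], [-0.0, -0.0, -1.0]]
force: [0.8, 0.5, -0.7]
gripper_width: 0.179
grip_force: 50.0
```

Request:
{"op": "play_rows", "data": {"rows": [-5,0,0,0,0,0,-10,0,-1,0,0,0,-15,0,-1,0,0,0,-20,0,-1,0,0,0,-25,0,-1,0,0,0,-30,0,0,0,0,0,-35,0,0,0,0,0,-35,0,0,0,0,0,-35,0,0,0,0,0,-35,0,0,0,0,0]}}

```text
time_s: 13.3
ee_pos: [0.5489, 0.1018, 0.0917]
eef_rot: [[0.27, 0.963, 0.0], [0.963, -0.27, 0.0], [0.0, 0.0, -1.0]]
force: [-0.5, 0.1, -1.0]
gripper_width: 0.178
grip_force: 50.0
```

```bash
python3 - <<'E'
from h import *
o,im=snap('side','s5.png');print(o['ee_pos'],o['force'],o['torque'])
u,v=318,220
cv2.imwrite('pics/c6.png',cv2.resize(cv2.imread('pics/s5.png')[v-40:v+40,u-50:u+50],None,fx=7,fy=7,interpolation=cv2.INTER_CUBIC))
E
```

```text
[0.54893105 0.10179661 0.09170688] [-0.52786323  0.11217168 -0.98364112] [-0.0246246  -0.05420636  0.00866491]
```

View pics/c6.png

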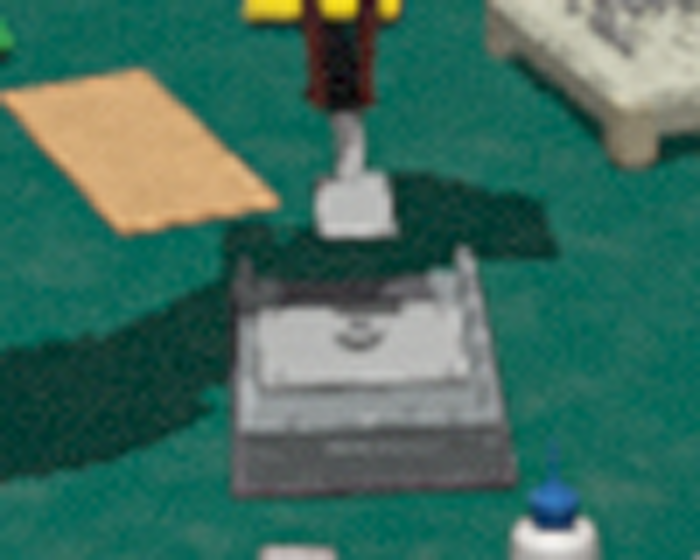

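The plate has flipped and lies collar up on the ledge. Next I'll back off, drop to ledge height and push.

Request:
{"op": "play_rows", "data": {"rows": [20,0,0,0,0,0,40,0,0,0,0,0,53,0,0,0,0,0,53,0,0,0,0,0,53,0,15,0,0,0,53,0,30,0,0,0,53,0,42,0,0,0,53,0,50,0,0,0,53,0,50,0,0,0,53,0,50,0,0,0,53,0,50,0,0,0]}}

```text
time_s: 14.45
ee_pos: [0.5636, 0.1527, 0.0421]
eef_rot: [[0.27, 0.963, 0.001], [0.963, -0.27, 0.0], [0.0, 0.001, -1.0]]
force: [-1.2, 0.4, -1.3]
gripper_width: 0.183
grip_force: 50.0
```

```bash
python3 - <<'E'
from h import *
o=manip.get_obs();print(o['ee_pos'],o['eef_rot'][2],o['force'])
p=np.array(o['ee_pos']);R=np.array(o['eef_rot']);t=p-R[:,0]*.141;print('tip',t)
d=np.array([-.267,-.964]);print('jig x tip',(t[:2]-[.5265,.0215])@d-.041, 'lat',(t[:2]-[.5265,.0215])@[.964,-.267])
E
```

```text
[0.56355668 0.1526606  0.04210193] [ 4.82322485e-04  6.66999747e-04 -9.99999661e-01] [-1.15062915  0.35394937 -1.25903048]
tip [0.5254781  0.01689972 0.04203393]
jig x tip -0.036292479531129844 lat 0.00024316127291774178
```

Request:
{"op": "play_rows", "data": {"rows": [-8,0,0,0,0,0,-16,0,0,0,0,0,-22,0,0,0,0,0,-28,0,0,0,0,0,-34,0,0,0,0,0,-40,0,0,0,0,0,-46,0,0,0,0,0,-52,0,0,0,0,0,-58,0,0,0,0,0,-64,0,0,0,0,0,-68,0,0,0,0,0,-68,0,0,0,0,0]}}

```text
time_s: 15.65
ee_pos: [0.5446, 0.086, 0.0415]
eef_rot: [[0.271, 0.963, -0.0], [0.963, -0.271, -0.001], [-0.001, -0.0, -1.0]]
force: [-0.1, -0.1, -1.9]
gripper_width: 0.178
grip_force: 50.0
```

Request:
{"op": "play_rows", "data": {"rows": [-2,0,0,0,0,0,-3,0,0,0,0,0,-4,0,0,0,0,0,-4,0,0,0,0,0,-4,0,0,0,0,0]}}

```text
time_s: 16.15
ee_pos: [0.5437, 0.0832, 0.0416]
eef_rot: [[0.27, 0.963, -0.0], [0.963, -0.27, -0.0], [-0.0, -0.0, -1.0]]
force: [-0.4, 1.2, -0.4]
gripper_width: 0.179
grip_force: 50.0
```

Request:
{"op": "play_rows", "data": {"rows": [-1,0,0,0,0,0,-1,0,0,0,0,0,-2,0,0,0,0,0,-2,0,0,0,0,0,-2,0,0,0,0,0]}}

```text
time_s: 16.65
ee_pos: [0.5432, 0.0811, 0.0416]
eef_rot: [[0.27, 0.963, -0.0], [0.963, -0.27, -0.0], [-0.0, -0.0, -1.0]]
force: [-0.2, 0.6, -0.4]
gripper_width: 0.18
grip_force: 50.0
```

Request:
{"op": "play_rows", "data": {"rows": [-1,0,0,0,0,0,-1,0,0,0,0,0,-2,0,0,0,0,0,-2,0,0,0,0,0,-2,0,0,0,0,0]}}

```text
time_s: 17.15
ee_pos: [0.5426, 0.0792, 0.0416]
eef_rot: [[0.27, 0.963, -0.0], [0.963, -0.27, -0.0], [-0.0, -0.0, -1.0]]
force: [-0.5, -0.2, -1.1]
gripper_width: 0.18
grip_force: 50.0
```

Request:
{"op": "play_rows", "data": {"rows": [-1,0,0,0,0,0,-2,0,0,0,0,0,-2,0,0,0,0,0,-2,0,0,0,0,0]}}

```text
time_s: 17.55
ee_pos: [0.5421, 0.0772, 0.0416]
eef_rot: [[0.27, 0.963, -0.0], [0.963, -0.27, -0.0], [-0.0, -0.0, -1.0]]
force: [0.0, -0.8, -1.5]
gripper_width: 0.18
grip_force: 50.0
```

Request:
{"op": "play_rows", "data": {"rows": [-1,0,0,0,0,0,-2,0,0,0,0,0,-2,0,0,0,0,0,-2,0,0,0,0,0]}}

```text
time_s: 17.95
ee_pos: [0.5416, 0.0753, 0.0416]
eef_rot: [[0.27, 0.963, -0.0], [0.963, -0.27, -0.0], [-0.0, -0.0, -1.0]]
force: [1.1, 0.4, -1.2]
gripper_width: 0.179
grip_force: 50.0
```

```bash
cat > prof.py <<'E'
from h import *
import sys
o,im=snap('side',sys.argv[1]);C=cam('side')
d=np.array([-.267,-.964]);n=np.array([.964,-.267]);s0=np.array([.5265,.0215])+.041*d
for f in('s5.png',sys.argv[1]):
    g=cv2.cvtColor(cv2.imread('pics/'+f),cv2.COLOR_BGR2GRAY)
    for L in(-.03,.03):
        xs=np.arange(-20,142,3);q=np.array([px(C,[*(s0+x/1000*d+L*n),.03]) for x in xs],np.float32)
        v=cv2.remap(g,q[:,0].reshape(1,-1),q[:,1].reshape(1,-1),1)[0]
        print(f,L,' '.join(f'{x}:{a}' for x,a in zip(xs,v)))
E
python3 prof.py s6.png
```

```text
s5.png -0.03 -20:50 -17:55 -14:68 -11:80 -8:106 -5:135 -2:163 1:171 4:178 7:182 10:182 13:182 16:182 19:182 22:183 25:183 28:183 31:183 34:182 37:181 40:181 43:181 46:181 49:183 52:184 55:185 58:185 61:186 64:186 67:185 70:176 73:166 76:149 79:130 82:117 85:122 88:127 91:137 94:145 97:150 100:150 103:150 106:150 109:149 112:148 115:147 118:139 121:127 124:114 127:98 130:83 133:83 136:82 139:84
s5.png 0.03 -20:95 -17:97 -14:99 -11:102 -8:123 -5:144 -2:161 1:172 4:183 7:186 10:186 13:186 16:186 19:185 22:185 25:185 28:185 31:185 34:186 37:186 40:185 43:184 46:184 49:185 52:185 55:186 58:187 61:188 64:189 67:188 70:183 73:179 76:164 79:147 82:135 85:131 88:127 91:137 94:146 97:149 100:147 103:147 106:147 109:147 112:148 115:148 118:141 121:132 124:119 127:101 130:84 133:85 136:85 139:85
s6.png -0.03 -20:58 -17:58 -14:57 -11:57 -8:57 -5:58 -2:58 1:57 4:55 7:55 10:58 13:62 16:77 19:98 22:115 25:126 28:139 31:144 34:147 37:149 40:158 43:166 46:173 49:177 52:182 55:181 58:181 61:181 64:181 67:181 70:182 73:183 76:183 79:184 82:184 85:183 88:183 91:183 94:183 97:184 100:187 103:187 106:183 109:179 112:170 115:162 118:148 121:131 124:114 127:99 130:85 133:85 136:84 139:83
s6.png 0.03 -20:69 -17:78 -14:86 -11:94 -8:98 -5:101 -2:102 1:101 4:99 7:99 10:99 13:101 16:114 19:127 22:135 25:140 28:146 31:147 34:148 37:151 40:157 43:163 46:170 49:177 52:182 55:183 58:183 61:184 64:184 67:185 70:185 73:186 76:186 79:186 82:185 85:184 88:184 91:185 94:186 97:187 100:188 103:188 106:185 109:182 112:174 115:166 118:151 121:132 124:114 127:98 130:84 133:84 136:83 139:84
```

The plate has moved about 47 mm of the roughly 50 mm needed, so I'll push on until contact with the stop shows in the force.

Request:
{"op": "play_rows", "data": {"rows": [-1,0,0,0,0,0,-2,0,0,0,0,0,-2,0,0,0,0,0,-2,0,0,0,0,0]}}

```text
time_s: 18.4
ee_pos: [0.5418, 0.0746, 0.0421]
eef_rot: [[0.269, 0.963, 0.002], [0.963, -0.269, 0.001], [0.002, 0.001, -1.0]]
force: [2.5, 4.7, -0.5]
gripper_width: 0.18
grip_force: 50.0
```

Request:
{"op": "play_rows", "data": {"rows": [-1,0,0,0,0,0,-2,0,0,0,0,0,-2,0,0,0,0,0,-2,0,0,0,0,0]}}

```text
time_s: 18.8
ee_pos: [0.542, 0.0743, 0.0425]
eef_rot: [[0.268, 0.963, 0.003], [0.963, -0.268, 0.003], [0.004, 0.002, -1.0]]
force: [4.1, 8.5, 0.1]
gripper_width: 0.18
grip_force: 50.0
```

The force rose to about 9 N and the blade stopped advancing, so the plate is home. I'll withdraw the blade straight back, then raise it.

Request:
{"op": "play_rows", "data": {"rows": [4,0,0,0,0,0,10,0,0,0,0,0,25,0,0,0,0,0,45,0,0,0,0,0,65,0,0,0,0,0,85,0,0,0,0,0,105,0,-10,0,0,0,125,0,-30,0,0,0,140,0,-60,0,0,0,150,0,-90,0,0,0,150,0,-110,0,0,0,150,0,-110,0,0,0]}}

```text
time_s: 20.0
ee_pos: [0.5822, 0.2182, 0.1544]
eef_rot: [[0.269, 0.963, 0.004], [0.963, -0.269, 0.002], [0.003, 0.003, -1.0]]
force: [0.8, -0.2, -2.2]
gripper_width: 0.178
grip_force: 50.0
```

```bash
python3 prof.py s7.png | tail -2 | cut -c1-700; python3 - <<'E'
from h import *
o=manip.get_obs();p=np.array(o['ee_pos']);R=np.array(o['eef_rot']);print(o['time_s'],p,R)
G=np.array([.4903,.3440]);a=np.degrees(np.arctan2(R[1,0],R[0,0]))
dp=np.array([*G,p[2]])-p;print('shift mm',R.T@dp*1000,'turn about tool z',-(94.0-a))
E
```

```text
s7.png -0.03 -20:103 -17:103 -14:102 -11:100 -8:100 -5:101 -2:101 1:101 4:102 7:103 10:105 13:108 16:116 19:126 22:134 25:139 28:144 31:146 34:148 37:149 40:156 43:163 46:169 49:175 52:180 55:178 58:177 61:178 64:179 67:181 70:181 73:181 76:181 79:182 82:182 85:182 88:182 91:182 94:182 97:182 100:183 103:182 106:179 109:176 112:167 115:158 118:145 121:128 124:112 127:95 130:81 133:83 136:85 139:85
s7.png 0.03 -20:98 -17:100 -14:100 -11:101 -8:99 -5:98 -2:98 1:98 4:98 7:97 10:97 13:97 16:110 19:124 22:133 25:139 28:145 31:145 34:145 37:147 40:154 43:160 46:167 49:173 52:178 55:180 58:182 61:182 64:183 67:183 70:183 73:183 76:184 79:185 82:185 85:184 88:184 91:184 94:184 97:184 100:185 103:185 106:183 109:180 112:172 115:162 118:148 121:131 124:115 127:100 130:85 133:84 136:82 139:82
20.05 [0.58134818 0.21699967 0.15238405] [[ 2.69518664e-01  9.62993610e-01  1.73107635e-03]
 [ 9.62994900e-01 -2.69519490e-01  2.58362281e-04]
 [ 7.15360041e-04  1.59738424e-03 -9.99998468e-01]]
shift mm [  97.76149075 -121.90787648   -0.12479925] turn about tool z -19.63563068370169
```

Request:
{"op": "play_rows", "data": {"rows": [20,-24,0,0,0,-4,40,-48,0,0,0,-9,60,-74,0,0,0,-14,80,-100,0,0,0,-19.6,98,-122,0,0,0,-19.6,98,-122,30,0,0,-19.6,98,-122,60,0,0,-19.6,98,-122,90,0,0,-19.6,98,-122,110,0,0,-19.6,98,-122,120,0,0,-19.6,98,-122,120,0,0,-19.6,98,-122,120,0,0,-19.6]}}

```text
time_s: 21.25
ee_pos: [0.4899, 0.3436, 0.0318]
eef_rot: [[-0.069, 0.998, -0.0], [0.998, 0.069, 0.0], [0.0, -0.0, -1.0]]
force: [0.7, 0.8, -0.5]
gripper_width: 0.181
grip_force: 50.0
```

Request:
{"op": "play_rows", "data": {"rows": [0,0,4,0,0,0,0,0,7,0,0,0,0,0,10,0,0,0,0,0,12,0,0,0,0,0,13,0,0,0,0,0,13,0,0,0,0,0,13,0,0,0,0,0,13,0,0,0]}}

```text
time_s: 22.05
ee_pos: [0.49, 0.3434, 0.0187]
eef_rot: [[-0.069, 0.998, 0.0], [0.998, 0.069, 0.0], [0.0, 0.0, -1.0]]
force: [0.4, 0.6, -1.9]
gripper_width: 0.183
grip_force: 50.0
```

Request:
{"op": "play_rows", "data": {"rows": [0,0,0,0,0,0,0,0,0,0,0,0,0,0,0,0,0,0,0,0,0,0,0,0,0,0,0,0,0,0,0,0,0,0,0,0,0,0,0,0,0,0,0,0,0,0,0,0], "hand": 50}}

```text
time_s: 22.85
ee_pos: [0.49, 0.3434, 0.0187]
eef_rot: [[-0.069, 0.998, 0.0], [0.998, 0.069, 0.0], [-0.0, 0.0, -1.0]]
force: [-0.4, 0.1, 0.1]
gripper_width: 0.568
grip_force: 0.0
```

Request:
{"op": "play_rows", "data": {"rows": [0,0,-10,0,0,0,0,0,-30,0,0,0,0,0,-60,0,0,0,0,0,-100,0,0,0,0,0,-140,0,0,0,0,0,-180,0,0,0,0,0,-220,0,0,0,0,0,-232,0,0,0,0,0,-232,0,0,0,0,0,-232,0,0,0]}}

```text
time_s: 23.85
ee_pos: [0.4897, 0.3428, 0.2498]
eef_rot: [[-0.069, 0.998, -0.001], [0.998, 0.069, -0.001], [-0.001, -0.001, -1.0]]
force: [0.2, -0.1, -0.3]
gripper_width: 0.567
grip_force: 0.0
```

```bash
python3 - <<'E'
from h import *
o,im=snap('wrist','w9.png');C=cam('wrist',o);im=im.astype(int);print(o['ee_pos'],o['gripper_width'])
for v in range(60,215,6):
    u=np.where(im[v,295:360].max(1)<50)[0]+295
    if len(u): print(v,u.min(),u.max(),np.round(pt(C,u.mean(),v,.043)[:2],3),end='; ')
E
```

```text
[0.48967063 0.34282361 0.24978189] 0.5674471271261504
126 322 331 [0.488 0.4  ]; 132 314 338 [0.487 0.393]; 138 321 331 [0.488 0.386]; 144 321 331 [0.488 0.379]; 150 321 331 [0.489 0.372]; 156 321 331 [0.489 0.365]; 162 321 331 [0.49  0.358]; 168 322 331 [0.491 0.351]; 174 321 331 [0.491 0.343]; 180 321 331 [0.491 0.336]; 186 321 331 [0.492 0.328]; 192 321 331 [0.492 0.321]; 198 321 330 [0.492 0.313]; 204 321 330 [0.493 0.305]; 210 322 330 [0.494 0.297];
```

```bash
python3 -c "
from workcell import manip
print(manip.job_done())"
```

```text
the job is handed in; nothing more can be done
None
```

I handed the job in at about 24 s, but the hand-in gave no verdict: the plate is flipped collar up and pushed until about 9 N showed it against the end stop, and the lifter is back on its mat as it lay before.

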